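# Dead battery through the sprung flaps of the collection box

### The job

The bigger of the two batteries is dead. Set it gently down on the sprung flaps in the mouth of the clear battery box - do not drop it in from above - and push it down through them until it falls inside. Leave the small battery and the torch standing where they are.

Things in the scene. Friction and masses are not known exactly. Their poses are not given: they have to be found in the camera images.
- big_cell: the dead battery: a round cell, black with a copper band near the top, 34 mm in diameter, 61 mm tall (with a 2 mm high, 10 mm wide nub on top), about 140 g, standing on the table. Origin at its centre, 30.5 mm above its underside; z along its axis. The shut flaps carry its weight; once pushed 30 to 50 mm down between them it slides through and falls by itself.
- small_cell: a good battery of the same look but clearly smaller, 22 mm in diameter and 46 mm tall, standing upright on the table; stays there. Origin at its centre, 23 mm above its underside.
- torch: an aluminium torch with a black grip, standing on its lens: 46 mm in diameter over the lowest 30 mm, then 30 mm, 150 mm tall; stays there. Origin at the centre of its underside.
- mouth (a point): centre of the 60 x 60 mm mouth of the fixed clear battery box, at the flaps' upper faces, 142 mm above the table and 8 mm below the grey lid's top; z up. The box is 170 mm along this x, 200 along y, 150 high; its floor is 137 mm below this point. Two black flaps, each 29 mm long, hinged at the mouth's +y and -y sides, meet in the middle, swing down and spring shut; 3 to 13 N pushes a cell in.

How it is judged:
By the outcome, as a careful person would: the job done as asked, in the order asked, and still so for the second after the job is handed in, with the robot touching nothing.
It also fails if it takes over 38 s, if anything falls off the work surface, if the arm or the gripper's body presses on something with over 40 N, if the wrist force passes 120 N, or if a joint passes its speed limit or range.

### The arm

A 6-joint arm with a two-finger parallel gripper is mounted at the origin on the work surface. World frame = base frame: x ahead of the robot, y to its left, z up, the work surface at z = 0. Lengths are in m, angles in rad, forces in N, time in s.
With the tool pointing down it reaches from about 0.25 to 0.775 m from the base axis. Payload 4 kg.
Tool frame: the origin (TCP) lies between the finger pads; the fingertips stand 14 mm ahead of it and the grasp point (between the pads) lies 5 mm behind it (nose_length is the distance from the TCP to the fingertips, in m); z points along the fingers, y is the line along which they close (so a half turn about z gives the same grasp; the last joint's range is limited). The gripper opens to 94 mm and grips with 3 to 60 N. Pads are 16 mm wide; open, the fingers measure 119 mm over their backs; the gripper's body (75 mm by 177 mm) begins 78 mm behind the grasp point.
Start: joints at [1.203, 0.087, 1.371, -0, 1.684, -0.103], TCP at [0.144, 0.531, 0.22] pointing down, gripper open.
Joint ranges: [-3.1, 3.1], [-0.76, 2.03], [0.27, 2.55], [-1.08, 4.22], [0.17, 2.65], [-2.57, 2.57]. Speed limits (rad/s): [2.79, 2.79, 3.14, 3.14, 3.14, 3.14].

### API

Orientations are given as [roll, pitch, yaw] about the fixed x, y, z axes, in that order (R = Rz(yaw) Ry(pitch) Rx(roll)).
In Python, from bench import * gives the robot as it stands.
- The arm moves only by the tool move_arm, never from a script. Its argument "steps" is one flat list of numbers, 7 for each row, row after row: the turn, a rotation vector about the world's x, y, z in rad, then the shift along the world's x, y, z in m, then the opening, from 0 (shut) to 1 (fully open). A call has 1 to 12 rows; each row is the pose to reach, as a shift and turn from the pose commanded when the call began; what a row does not reach only later rows make up. A row lasts 1/10 s, in which the tool goes at most 50 mm and 8.59 degrees, less where a joint would pass 70% of its speed; a pose out of reach is approached as far as the arm can. A call with a gripper value outside its range is refused whole. The fingers move at their own pace and stop on an object; the grip force is fixed at half the most. Time passes only in rows, so rows that repeat a pose let the fingers close. It gives the time, the measured TCP pose, the force, the opening and the grip force at its end, in the units of the state.
- get_obs(): the state, without advancing time (a new reading comes with each control period).
- snapshot(name): name is "scene" or "side" or "wrist"; returns (picture, depth): 400x640x3 uint8, red, green, blue; 400x640 float32, m along the optical axis (not along the pixel's ray), 0 where there is no reading.
- camera_model(name): a dict with "fx", "fy", "cx", "cy" (pixels), "rvec" (rotation vector, rad) and "tvec" (3), from world to camera coordinates, as OpenCV has them. Camera axes: x right, y down, z forward; pixel columns grow to the right and rows downward; lengths in m; the calibration is good to about 2 mm. A picture is of the moment at which its call begins: read the wrist's pose just before it. camera_model takes no time and is no camera call; for the wrist camera it gives the pose at the moment of the call.
- close_job(): hands the job in; it is judged then, once.
Trained networks look in the newest picture that a camera, given by its name, has taken for a name from the list of things; names that differ only in an ending like _2 or _b are one class to them, and where a whole thing is asked for, a point or a joint stands for the part that bears it (a point fixed in the world has none). Each returns a list of dicts, best first, with "score" (0 to 1); they miss things now and then, are a little off and sometimes report something else, mostly with a low value. They report only what shows in the picture. A call takes as long as a camera call.
- silhouettes(camera, target): "pixels" (400x640 bool, what is visible of it) and "uv" ([column, row] in pixels, amid what is visible of it).
- spot_point(camera, target): "uv" ([column, row] in pixels: a listed point, or the origin of a listed thing).
The state is a dict: "time": time; "joint_positions": joint angles; "qvel": joint speeds; "joint_torque": joint torques, N m; "tool_pos": TCP position; "ee_rot": TCP orientation; "wrist_force": force on the tool from outside, world axes, zero at the start; "wrist_torque": the same for the moment, N m; "width": finger opening in m; "finger_force": force on a finger pad.
Only numpy, scipy, OpenCV 4.12 (cv2) and the standard library are available. Lean on these libraries where they do the work, as an engineer would, in place of code of your own. Each camera call takes 0.05 s, during which the arm holds its last target. There are 200 camera calls.

## Working session

There is one attempt and no reset: what is moved stays moved. The work goes in short steps, Python scripts to look and compute and a tool call to move; the robot and the scene stay as the last step left them, time stands still between calls to the robot, and variables do not carry over. Pictures are saved under pics/ and viewed, at most 10 in all, crops included, and the job is handed in when it is done.

Besides the shell and the picture viewer there is one more tool, called after "Request:" in YAML: its name, and indented under it one key for each argument. move_arm: Moves the arm, as the interface text tells. Its arguments: {"type":"object","properties":{"steps":{"type":"array"}},"required":["steps"]}

```bash
mkdir -p pics; cat > h.py <<'E'
from bench import *
import numpy as np, cv2
def cam(n):
    c=camera_model(n); K=np.array([[c['fx'],0,c['cx']],[0,c['fy'],c['cy']],[0,0,1.]])
    return K,cv2.Rodrigues(np.array(c['rvec'],float))[0],np.array(c['tvec'],float).ravel()
def unproj(n,u,v,d):
    K,R,t=cam(n); p=np.linalg.inv(K)@np.stack([u*d,v*d,d]); return (R.T@(p-t[:,None])).T
def tri(n1,a,n2,b):
    P=[]
    for n in(n1,n2):
        K,R,t=cam(n);P.append(K@np.c_[R,t])
    x=cv2.triangulatePoints(P[0],P[1],np.array(a,float).reshape(2,1),np.array(b,float).reshape(2,1)).ravel();return x[:3]/x[3]
def cloud(n,pix,depth):
    v,u=np.where(pix&(depth>0));return unproj(n,u,v,depth[v,u])
E
cat > a.py <<'E'
from h import *
ims=[]
uv={}
for n in("scene","side"):
    im,d=snapshot(n);ims.append(im)
    for t in("big_cell","small_cell","torch"):
        for s in silhouettes(n,t)[:2]:
            c=cloud(n,s['pixels'],d)
            if len(c): print(n,t,round(s['score'],2),np.round(s['uv']),len(c),np.round(np.percentile(c,[2,50,98],axis=0),3).tolist())
    for t in("mouth","big_cell","small_cell","torch"):
        for s in spot_point(n,t)[:2]:
            u,v=map(int,np.round(s['uv'])); print(n,t,'pt',round(s['score'],2),np.round(s['uv'],1)); uv.setdefault((n,t),s['uv'])
for t in("mouth","big_cell","small_cell","torch"):
    if ("scene",t) in uv and ("side",t) in uv: print('tri',t,np.round(tri("scene",uv["scene",t],"side",uv["side",t]),4))
cv2.imwrite('pics/1s.png',ims[0][:,:,::-1]);cv2.imwrite('pics/1d.png',ims[1][:,:,::-1])
E
python3 a.py
```

```text
scene big_cell 0.63 [162. 282.] 693 [[0.44, -0.362, 0.002], [0.465, -0.347, 0.044], [0.471, -0.33, 0.062]]
scene small_cell 0.76 [247. 312.] 308 [[0.596, -0.263, 0.003], [0.611, -0.254, 0.034], [0.615, -0.243, 0.048]]
scene torch 0.87 [232. 226.] 1184 [[0.427, -0.204, 0.007], [0.446, -0.189, 0.077], [0.456, -0.168, 0.151]]
scene mouth pt 0.66 [387.9 173.9]
scene big_cell pt 0.77 [164.  280.8]
scene small_cell pt 0.9 [246.4 312.2]
scene torch pt 0.65 [238.  252.2]
side big_cell 0.65 [416. 156.] 335 [[0.435, -0.419, -0.0], [0.449, -0.337, 0.04], [0.488, -0.33, 0.063]]
side small_cell 0.45 [347. 156.] 132 [[0.591, -0.264, 0.001], [0.598, -0.247, 0.031], [0.61, -0.241, 0.047]]
side torch 0.91 [397. 187.] 762 [[0.411, -0.19, 0.007], [0.427, -0.172, 0.079], [0.449, -0.162, 0.151]]
side mouth pt 0.92 [268.8 222.6]
side big_cell pt 0.63 [416.6 158.2]
side small_cell pt 0.68 [346.8 156.6]
side torch pt 0.57 [389.1 204.8]
tri mouth [0.5632 0.1048 0.1458]
tri big_cell [ 0.4508 -0.3381  0.0289]
tri small_cell [ 0.6031 -0.2491  0.0195]
tri torch [ 0.4381 -0.1826  0.0009]
```

View pics/1s.png

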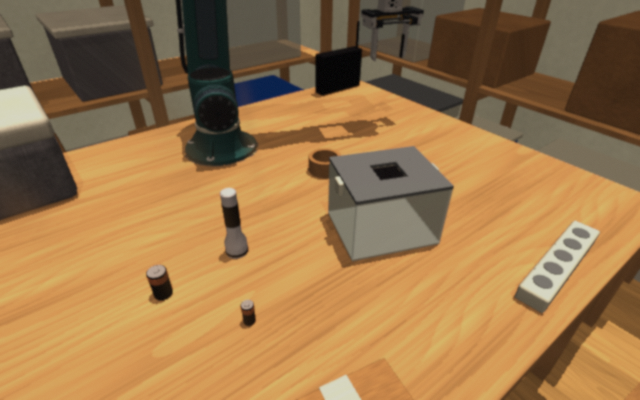

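View pics/1d.png

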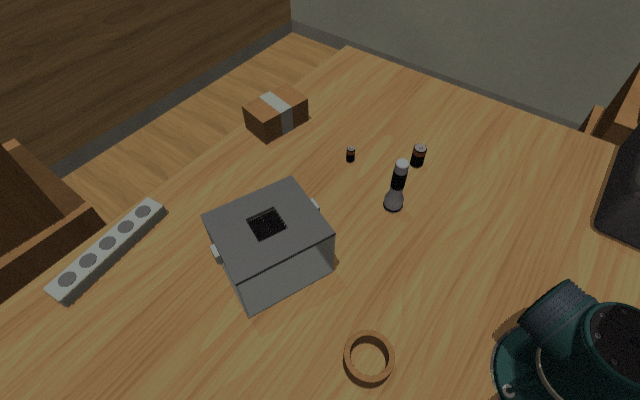

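The scene view shows the big cell at (162,282), the small cell at (247,312), the torch at (232,226) and the mouth at (388,172). The side view agrees, with the mouth at (268,223), and the triangulated heights are plausible. Next I need the box yaw.

```bash
cat > lid.py <<'E'
from h import *
print(get_obs()['ee_rot'],get_obs()['tool_pos'])
for n in("scene","side"):
    im,d=snapshot(n); v,u=np.where(d>0); P=unproj(n,u,v,d[v,u])
    m=(abs(P[:,2]-.15)<.006)&(np.hypot(P[:,0]-.563,P[:,1]-.105)<.16)
    Q=P[m]; r=cv2.minAreaRect((Q[:,:2]*1000).astype(np.float32)); print(n,m.sum(),np.round(np.median(Q[:,2]),4),r)
    m=(abs(P[:,2]-.141)<.012)&(np.hypot(P[:,0]-.563,P[:,1]-.105)<.05)&(im[v,u].max(1)<50)
    Q=P[m]; print('mouth',m.sum(),Q.mean(0).round(4),cv2.minAreaRect((Q[:,:2]*1000).astype(np.float32)))
E
python3 lid.py
```

```text
[3.14147912e+00 1.60758117e-05 2.87676010e+00] [0.14396356 0.53085145 0.21950662]
scene 4438 0.1509 ((562.0120239257812, 109.69978332519531), (217.9557342529297, 173.79098510742188), 67.94656372070312)
mouth 315 [0.5565 0.1186 0.1434] ((555.6251220703125, 118.10214233398438), (53.09823989868164, 48.026676177978516), 66.89091491699219)
side 7535 0.1505 ((559.9937133789062, 109.44033813476562), (218.68063354492188, 172.4012451171875), 67.70509338378906)
mouth 748 [0.5639 0.1069 0.1429] ((563.20458984375, 106.92610931396484), (59.039283752441406, 55.925411224365234), 67.9599838256836)
```

Request:
move_arm:
  steps: [0, 0, 0, 0.028, -0.036, 0.01, 1, 0, 0, 0, 0.056, -0.072, 0.02, 1, 0, 0, 0, 0.084, -0.108, 0.03, 1, 0, 0, 0, 0.112, -0.144, 0.04, 1, 0, 0, 0, 0.14, -0.18, 0.05, 1, 0, 0, 0, 0.168, -0.216, 0.06, 1, 0, 0, 0, 0.196, -0.252, 0.07, 1, 0, 0, 0, 0.224, -0.288, 0.08, 1, 0, 0, 0, 0.252, -0.324, 0.08, 1, 0, 0, 0, 0.28, -0.36, 0.08, 1, 0, 0, 0, 0.308, -0.396, 0.08, 1, 0, 0, 0, 0.336, -0.431, 0.08, 1]

```text
time: 2.1
tool_pos: [0.4808, 0.0981, 0.2998]
ee_rot: [3.141, 0.001, 2.876]
wrist_force: [-0.3, 0.3, 0.7]
width: 0.0942
finger_force: 0.0
```

```bash
cat > w.py <<'E'
from h import *
im,d=snapshot("wrist"); cv2.imwrite('pics/2w.png',im[:,:,::-1])
for s in spot_point("wrist","mouth")[:2]:
    u,v=s['uv']; K,R,t=cam("wrist"); ray=R.T@np.linalg.inv(K)@[u,v,1]; c=-R.T@t; print(s['score'],s['uv'],c+ray*(.142-c[2])/ray[2])
v,u=np.where(d>0); P=unproj("wrist",u,v,d[v,u])
near=np.hypot(P[:,0]-.563,P[:,1]-.105)<.055
m=near&(P[:,2]<.147)&(P[:,2]>.135); Q=P[m]; print('mouth',m.sum(),Q.mean(0).round(4),cv2.minAreaRect((Q[:,:2]*1000).astype(np.float32)))
m=near&(P[:,2]>.147)&(P[:,2]<.156);print('lid',np.median(P[m],0))
E
python3 w.py
```

```text
0.89 [346.5, 254.2] [0.56339304 0.11080175 0.142     ]
mouth 3555 [0.5654 0.1076 0.1415] ((563.6964721679688, 104.36949157714844), (107.44219970703125, 108.07238006591797), 76.30436706542969)
lid [0.55715998 0.10087848 0.14781102]
```

View pics/2w.png

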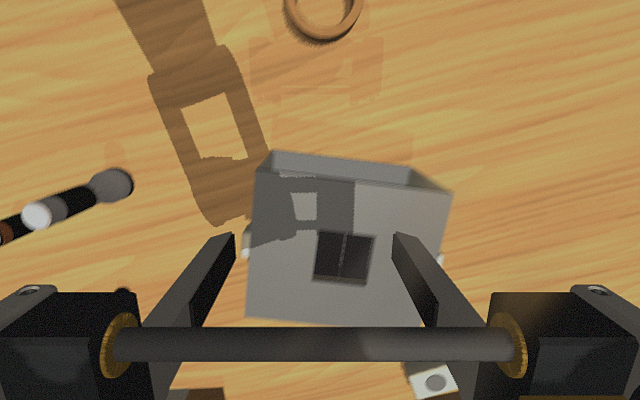

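The wrist view shows the mouth at (345,257), between the fingers, with the slit running along box x. The estimates agree on about (0.563, 0.108). I'll move on to look at the cell.

Request:
move_arm:
  steps: [0, 0, -0.01, -0.009, -0.036, 0, 1, 0, 0, -0.02, -0.018, -0.072, 0, 1, 0, 0, -0.03, -0.027, -0.108, 0, 1, 0, 0, -0.04, -0.035, -0.144, 0, 1, 0, 0, -0.05, -0.044, -0.18, -0.01, 1, 0, 0, -0.06, -0.053, -0.216, -0.02, 1, 0, 0, -0.07, -0.062, -0.252, -0.03, 1, 0, 0, -0.08, -0.071, -0.288, -0.04, 1, 0, 0, -0.09, -0.08, -0.324, -0.05, 1, 0, 0, -0.1, -0.088, -0.36, -0.05, 1, 0, 0, -0.11, -0.097, -0.396, -0.05, 1, 0, 0, -0.122, -0.106, -0.433, -0.05, 1]

```text
time: 3.4
tool_pos: [0.3738, -0.3335, 0.2497]
ee_rot: [3.141, 0.001, 2.755]
wrist_force: [0.5, 0.4, 0.5]
width: 0.0941
finger_force: 0.0
```

```bash
cat > w2.py <<'E'
from h import *
print(get_obs()['joint_positions'])
im,d=snapshot("wrist"); cv2.imwrite('pics/3w.png',im[:,:,::-1])
v,u=np.where(d>0); P=unproj("wrist",u,v,d[v,u])
for s in silhouettes("wrist","big_cell")[:2]:
    c=cloud("wrist",s['pixels'],d); print(s['score'],s['uv'],np.percentile(c,[2,50,98],axis=0).round(4).tolist())
    top=c[c[:,2]>.054]; print(len(top),top.mean(0),cv2.minEnclosingCircle((top[:,:2]*1000).astype(np.float32)))
for s in spot_point("wrist","big_cell")[:2]:
    a,b=s['uv']; K,R,t=cam("wrist"); ray=R.T@np.linalg.inv(K)@[a,b,1]; c=-R.T@t; print(s['score'],s['uv'],c+ray*(.0305-c[2])/ray[2])
E
python3 w2.py
```

```text
[-8.42253001e-01 -2.66969913e-02  1.42825081e+00  7.34039262e-04
  1.73981115e+00 -2.02666664e+00]
0.74 [328.8, 233.3] [[0.4344, -0.3633, 0.0013], [0.4439, -0.3462, 0.0569], [0.4654, -0.3314, 0.0595]]
594 [ 0.45028646 -0.34767501  0.05775212] ((451.0908203125, -348.0604553222656), 17.168617248535156)
0.63 [325.8, 234.7] [ 0.45135855 -0.34751642  0.0305    ]
```

View pics/3w.png

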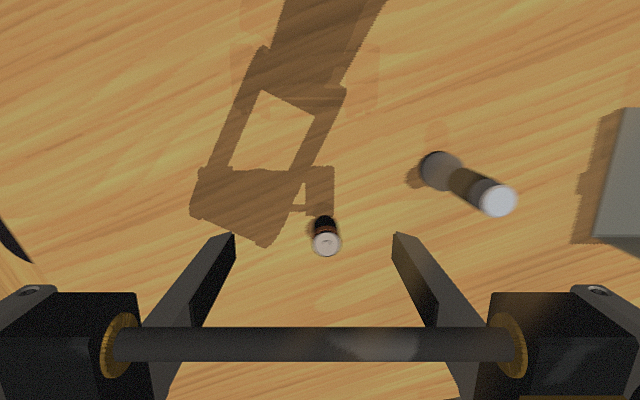

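The cell stands between the fingers at (326,236) and is clear of the torch. I measure it at (0.451, -0.347) with its top at 0.059. Descending to it now.

Request:
move_arm:
  steps: [0, 0, 0, 0.026, -0.005, -0.03, 1, 0, 0, 0, 0.052, -0.01, -0.06, 1, 0, 0, 0, 0.077, -0.014, -0.09, 1, 0, 0, 0, 0.077, -0.014, -0.12, 1, 0, 0, 0, 0.077, -0.014, -0.15, 1, 0, 0, 0, 0.077, -0.014, -0.175, 1, 0, 0, 0, 0.077, -0.014, -0.195, 1, 0, 0, 0, 0.077, -0.014, -0.204, 1, 0, 0, 0, 0.077, -0.014, -0.204, 1]

```text
time: 4.45
tool_pos: [0.4508, -0.3451, 0.0444]
ee_rot: [3.14, -0.003, 2.756]
wrist_force: [0.6, 0.0, 0.1]
width: 0.094
finger_force: 0.0
```

Request:
move_arm:
  steps: [0, 0, 0, 0, 0, 0, 0.6, 0, 0, 0, 0, 0, 0, 0.4, 0, 0, 0, 0, 0, 0, 0.2, 0, 0, 0, 0, 0, 0, 0.2, 0, 0, 0, 0, 0, 0, 0.2, 0, 0, 0, 0, 0, 0, 0.2, 0, 0, 0, 0, 0, 0, 0.2, 0, 0, 0, 0, 0, 0, 0.2]

```text
time: 5.25
tool_pos: [0.4511, -0.3468, 0.0455]
ee_rot: [3.141, 0.0, 2.755]
wrist_force: [0.1, -0.9, -0.9]
width: 0.0339
finger_force: 28.5
```

Request:
move_arm:
  steps: [0, 0, 0, 0, 0, 0.015, 0.2, 0, 0, 0, 0, 0, 0.045, 0.2, 0, 0, 0, 0, 0, 0.08, 0.2, 0, 0, 0, 0, 0, 0.12, 0.2, 0, 0, 0, 0, 0, 0.16, 0.2, 0, 0, 0, 0, 0, 0.185, 0.2, 0, 0, 0, 0, 0, 0.19, 0.2]

```text
time: 5.95
tool_pos: [0.4521, -0.3483, 0.241]
ee_rot: [-3.138, 0.008, 2.755]
wrist_force: [-0.1, 0.8, -1.2]
width: 0.0333
finger_force: 29.9
```

Request:
move_arm:
  steps: [0, 0, 0, 0.005, 0.02, 0, 0.2, 0, 0, 0, 0.016, 0.06, 0, 0.2, 0, 0, 0, 0.027, 0.105, 0, 0.2, 0, 0, 0, 0.038, 0.15, 0, 0.2, 0, 0, 0, 0.049, 0.195, 0, 0.2, 0, 0, 0, 0.06, 0.24, 0, 0.2, 0, 0, 0, 0.071, 0.285, 0, 0.2, 0, 0, 0, 0.082, 0.33, 0, 0.2, 0, 0, 0, 0.093, 0.375, 0, 0.2, 0, 0, 0, 0.103, 0.415, 0, 0.2, 0, 0, 0, 0.11, 0.445, 0, 0.2, 0, 0, 0, 0.112, 0.455, 0, 0.2]

```text
time: 7.15
tool_pos: [0.5623, 0.1108, 0.2334]
ee_rot: [-3.141, -0.003, 2.759]
wrist_force: [0.0, -0.8, -1.6]
width: 0.0336
finger_force: 29.9
```

```bash
cat > s.py <<'E'
from h import *
import sys
o=get_obs();print(o['time'],o['tool_pos'],o['wrist_force'],o['width'])
a=snapshot("scene")[0][60:260,280:480];b=snapshot("side")[0][120:320,170:370]
cv2.imwrite(sys.argv[1],cv2.resize(np.hstack([a,b])[:,:,::-1],(800,400),interpolation=cv2.INTER_CUBIC))
E
python3 s.py pics/4.png
```

```text
7.15 [0.56231964 0.11076975 0.2334079 ] [ 0.01848797 -0.81136432 -1.5796283 ] 0.03364862945710096
```

View pics/4.png

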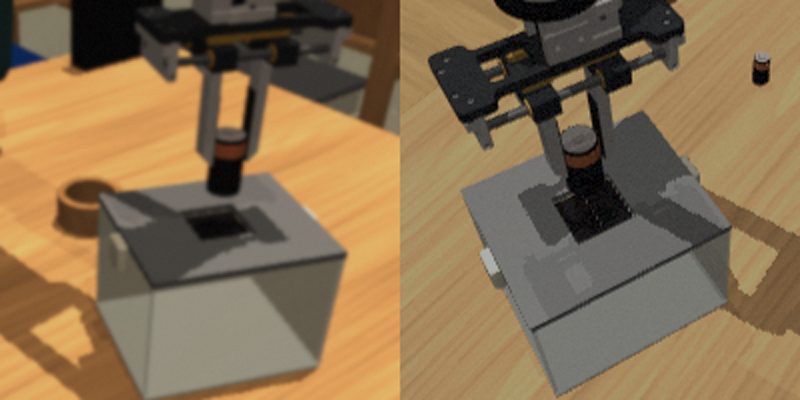

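The cell is held upright over the mouth in both views: its lower end is at about (225,190) in the scene half, with the mouth just below at (222,222). Lowering gently.

Request:
move_arm:
  steps: [0, 0, 0, 0, 0, -0.012, 0.2, 0, 0, 0, 0, 0, -0.024, 0.2, 0, 0, 0, 0, 0, -0.034, 0.2, 0, 0, 0, 0, 0, -0.039, 0.2, 0, 0, 0, 0, 0, -0.041, 0.2, 0, 0, 0, 0, 0, -0.043, 0.2, 0, 0, 0, 0, 0, -0.044, 0.2, 0, 0, 0, 0, 0, -0.045, 0.2, 0, 0, 0, 0, 0, -0.045, 0.2, 0, 0, 0, 0, 0, -0.045, 0.2]

```text
time: 8.25
tool_pos: [0.5631, 0.1079, 0.1908]
ee_rot: [3.141, 0.0, 2.755]
wrist_force: [0.5, -0.3, -1.6]
width: 0.0334
finger_force: 29.9
```

```bash
python3 s.py pics/5.png
```

```text
8.25 [0.56307116 0.10793675 0.19076351] [ 0.5226376  -0.26579051 -1.59888659] 0.03336163469960403
```

View pics/5.png

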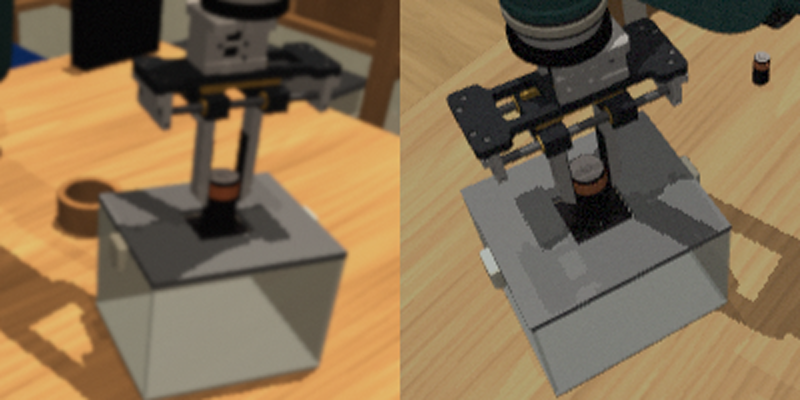

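The lower end of the cell is inside the mouth rim at (222,232), just above the flaps. I'll lower in fine steps until it touches.

Request:
move_arm:
  steps: [0, 0, 0, 0, 0, -0.001, 0.2, 0, 0, 0, 0, 0, -0.002, 0.2, 0, 0, 0, 0, 0, -0.003, 0.2, 0, 0, 0, 0, 0, -0.004, 0.2, 0, 0, 0, 0, 0, -0.004, 0.2, 0, 0, 0, 0, 0, -0.004, 0.2]

```text
time: 8.95
tool_pos: [0.563, 0.1079, 0.1869]
ee_rot: [3.141, 0.0, 2.755]
wrist_force: [-0.6, -0.6, 0.6]
width: 0.0335
finger_force: 29.9
```

Contact: the wrist force rose by about 2 N. I'll release so the cell stands on the flaps, then check.

Request:
move_arm:
  steps: [0, 0, 0, 0, 0, 0, 0.4, 0, 0, 0, 0, 0, 0, 0.5, 0, 0, 0, 0, 0, 0, 0.5, 0, 0, 0, 0, 0, 0, 0.5, 0, 0, 0, 0, 0, 0, 0.5, 0, 0, 0, 0, 0, 0, 0.5]

```text
time: 9.55
tool_pos: [0.563, 0.1078, 0.1865]
ee_rot: [3.142, -0.0, 2.755]
wrist_force: [0.3, -0.8, 0.5]
width: 0.0469
finger_force: 0.0
```

```bash
python3 s.py pics/6.png
```

```text
9.55 [0.56295165 0.10782987 0.18645471] [ 0.33284277 -0.82524198  0.48836512] 0.04693294107248484
```

View pics/6.png

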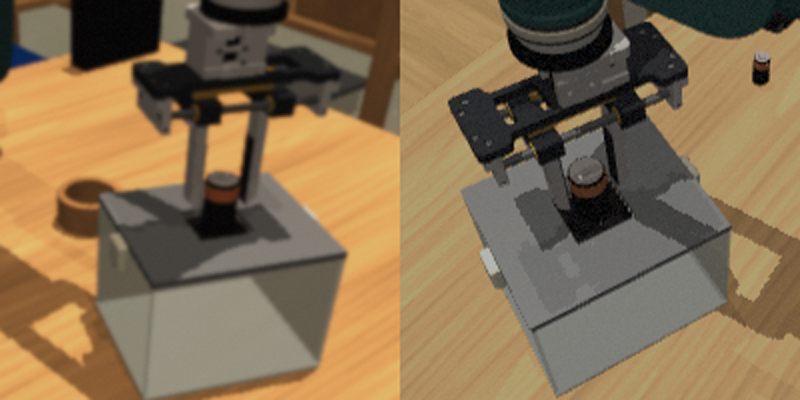

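The cell stands upright on its own at (222,195). I'll regrip 3 mm higher and push it 22 mm in, guided by the fingers.

Request:
move_arm:
  steps: [0, 0, 0, 0, 0, 0.003, 0.5, 0, 0, 0, 0, 0, 0.003, 0.3, 0, 0, 0, 0, 0, 0.003, 0.2, 0, 0, 0, 0, 0, 0.003, 0.2, 0, 0, 0, 0, 0, 0.003, 0.2, 0, 0, 0, 0, 0, -0.001, 0.2, 0, 0, 0, 0, 0, -0.005, 0.2, 0, 0, 0, 0, 0, -0.009, 0.2, 0, 0, 0, 0, 0, -0.013, 0.2, 0, 0, 0, 0, 0, -0.016, 0.2, 0, 0, 0, 0, 0, -0.019, 0.2, 0, 0, 0, 0, 0, -0.019, 0.2]

```text
time: 10.85
tool_pos: [0.5625, 0.1077, 0.1663]
ee_rot: [-3.141, -0.001, 2.755]
wrist_force: [-0.1, 0.6, -1.7]
width: 0.0336
finger_force: 30.0
```

```bash
python3 s.py pics/7.png
```

```text
10.85 [0.56251397 0.10772833 0.16632334] [-0.12273592  0.62762672 -1.72856689] 0.03356178846856266
```

View pics/7.png

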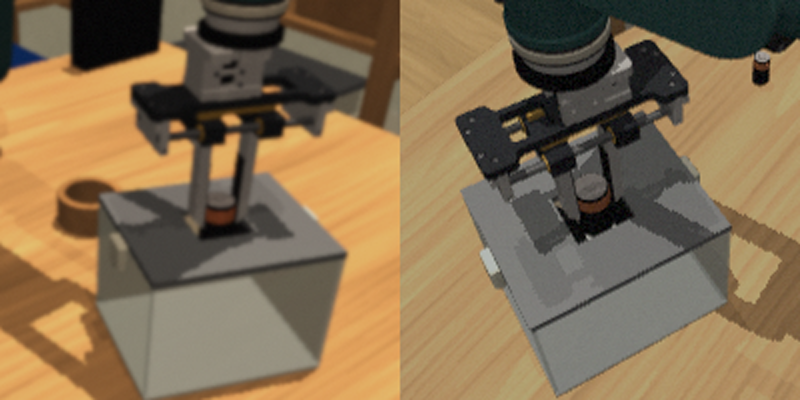

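The cell is about 20 mm into the mouth, with the fingertips just above the lid. I'll release, rise, close the fingers and push on its top.

Request:
move_arm:
  steps: [0, 0, 0, 0, 0, 0, 0.4, 0, 0, 0, 0, 0, 0, 0.5, 0, 0, 0, 0, 0, 0, 0.5, 0, 0, 0, 0, 0, 0, 0.5, 0, 0, 0, 0, 0, 0.02, 0.5, 0, 0, 0, 0, 0, 0.045, 0.5, 0, 0, 0, 0, 0, 0.055, 0.2, 0, 0, 0, 0, 0, 0.055, 0, 0, 0, 0, 0, 0, 0.055, 0, 0, 0, 0, 0, 0, 0.055, 0, 0, 0, 0, 0, 0, 0.055, 0]

```text
time: 12.05
tool_pos: [0.5624, 0.1078, 0.221]
ee_rot: [-3.14, -0.002, 2.755]
wrist_force: [0.8, -0.2, 1.1]
width: 0.0109
finger_force: 0.0
```

```bash
python3 s.py pics/8.png
```

```text
12.05 [0.56235438 0.10778718 0.22096701] [ 0.77372173 -0.18395316  1.06887506] 0.010863380275155009
```

View pics/8.png

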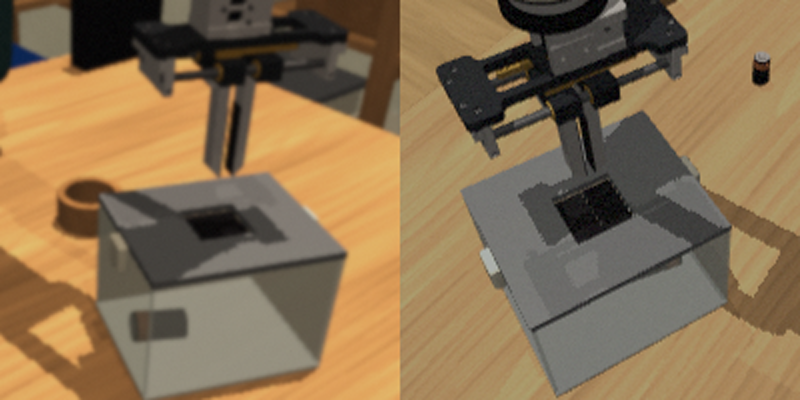

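The cell slid through when released and now lies inside the box at (158,325), with the flaps shut again. I'll check that the others are still standing and hand in.

```bash
python3 - <<'E'
from h import *
im,d=snapshot("scene")
for t in("big_cell","small_cell","torch"):
    for s in silhouettes("scene",t)[:1]:
        c=cloud("scene",s['pixels'],d); print(t,s['score'],s['uv'],np.percentile(c,[2,50,98],axis=0).round(3).tolist())
print(close_job())
E
```

```text
small_cell 0.87 [248.1, 314.8] [[0.597, -0.263, 0.003], [0.611, -0.255, 0.033], [0.615, -0.244, 0.047]]
torch 0.94 [230.7, 225.3] [[0.247, -0.205, 0.0], [0.445, -0.188, 0.073], [0.455, -0.111, 0.151]]
the job is handed in; nothing more can be done
None
```

The dead battery was set on the flaps, pushed about 20 mm down, and dropped inside the box when the gripper let go; the small battery and torch still stand where they were, and the job was handed in at about 12 s.

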